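Show the long objective to the inspection camera

ROBOT

A 7-joint arm with a two-finger parallel gripper is mounted at the origin on the work surface. World frame = base frame: x ahead of the robot, y to its left, z up, the work surface at z = 0. Lengths are in m, angles in rad, forces in N, time in s.
With the tool pointing down it reaches from about 0.4 to 0.85 m from the base axis. Payload 4.5 kg.
Tool frame: the origin (TCP) lies at the very end of the fingers, on their centre line; the grasp point (between the pads) lies 19 mm behind it (r.pinch_z is the distance from the TCP to the grasp point, in m); z points along the fingers, y is the line along which they close (so a half turn about z gives the same grasp; the last joint's range is limited). The gripper opens to 88 mm and grips with 3 to 60 N. Pads are 18 mm wide; open, the fingers measure 123 mm over their backs; the gripper's body (75 mm by 187 mm) begins 45 mm behind the grasp point.
Start: joints at [-1.125, 0.689, -0.195, 1.565, 0.157, 0.902, -0.215], TCP at [0.25, 0.573, 0.239] pointing down, gripper open.
Joint ranges: [-3.01, 3.01], [-0.46, 2.08], [-1.47, 1.51], [0.13, 2.56], [-1, 4.14], [0.04, 2.09], [-2.66, 2.66]. Speed limits (rad/s): [2.57, 2.57, 3.14, 3.14, 3.14, 3.14, 3.14].

INTERFACE

Orientations are given as a unit quaternion [x, y, z, w].
In Python, from plant import r, cams gives the robot as it stands.
- The arm moves only by the shell command python3 -m pendant 'ROWS' [FORCE]. ROWS is JSON, a list of rows, each a list of 3 entries, a list of its own where there are three numbers: the closure, from -1 (fully open) to 1 (shut), then the shift along the tool's x, y, z in mm, then the turn, a rotation vector about the tool's x, y, z in degrees. A call has 1 to 8 rows; each row shifts and turns the commanded pose from where the row before left it, along the tool's axes as they then stand; what a row does not reach is not made up. A row lasts 1/8 s, in which the tool goes at most 62.5 mm and 10.7 degrees, less where a joint would pass 70% of its speed; a pose out of reach is approached as far as the arm can. A call with a gripper value outside its range is refused whole. The fingers move at their own pace and stop on an object; FORCE is the grip in N (left out, the last holds). Time passes only in rows, so rows that do not move let the fingers close. It gives the time, the measured TCP pose, the force, the opening and the grip force at its end, in the units of the state.
- r.get_state(): the state, without advancing time (a new reading comes with each control period).
- cams.snapshot(name): name is "side" or "top" or "wrist"; returns a dict with "img" (480x640x3 uint8, red, green, blue), "camera_matrix" (3x3 intrinsics, pixels), "camera_from_world" (4x4, takes a point from world to camera coordinates); the wrist camera has in their place "tool_from_camera" (4x4, takes a point from camera to tool coordinates, whose origin is the TCP and whose axes are the flange's). Camera axes: x right, y up, looking along -z (the intrinsics and any distortion apply to the point x, -y, -z); pixel columns grow to the right and rows downward; lengths in m; the calibration is good to about 2 mm. The wrist camera is an equidistant fisheye: a pixel r from the principal point sees the ray r / f radians off the axis. A picture is of the moment at which its call begins: read the wrist's pose just before it. There is no depth.
- r.finish_job(): hands the job in; it is judged then, once.
The state is a dict: "clock": time; "q": joint angles; "qd": joint speeds; "joint_torque": joint torques, N m; "tool_pos": TCP position; "eef_rot": TCP orientation; "contact_force": force on the tool from outside, world axes, zero at the start; "moment": the same for the moment, N m; "opening": opening from 0.0 (shut) to 1.0 (fully open); "finger_force": force on a finger pad.
Only numpy, scipy, OpenCV 4.12 (cv2) and the standard library are available. Lean on these libraries where they do the work, as an engineer would, in place of code of your own. Each camera call takes 0.05 s, during which the arm holds its last target. There are 200 camera calls.

TASK

Pick the longest of the three microscope objectives out of the rack and hold it up in the air to the inspection camera: its narrow front lens end facing the camera squarely, centred on the camera's line of sight, 90 mm in front of the camera's lens (so tilted nose-up, as the camera looks down at a slant). Finish there, keeping it still and in the grip: the job ends while holding. Do not touch the camera or its stand, and leave the other two objectives lying in the rack.

Things in the scene. Friction and masses are not known exactly. Their poses are not given: they have to be found in the camera images.
- objective_long: The longest objective: 64 mm, 0.11-0.22 kg, aluminium, round, lying level, axis 46 mm above the table. Origin on the axis at mid-length, x towards the front lens. Thread 20 mm dia. x -32 to -27 mm; barrel 26 mm dia. x -27 to +9 (grip from above across it, about x = -9, near the centre of mass); taper to +20; nose 13 mm dia. to +32. May be rolled about its axis.
- front_lens (a point): Centre of the front lens of the long objective, at the tip of its nose (x = +32 mm, on the axis).
- objective_medium: Bystander in the rack: objective 46 mm long, same 26 mm barrel, nose 15 mm diameter. Origin on its axis at mid-length, x towards the front lens. Leave it lying.
- objective_short: Bystander in the rack: objective 34 mm long, same 26 mm barrel, stubby nose 19 mm diameter. Origin on its axis at mid-length, x towards the front lens. Leave it lying.
- rack: Fixed black plate 120 x 235 x 10 mm, origin under its centre. Three cradles at y = -75, 0, +75 mm: pairs of black 75 mm rails along x, 25 mm wide over all, up to 38 mm above the table, narrower than the barrel, so fingers can go down beside it. Which objective lies where varies; noses point along the rack's +x, away from the robot (within 20 degrees).
- stand: Fixed camera stand: grey base plate 270 x 160 x 12 mm with a white disc (44 mm dia.) in its top, and a 24 mm steel post 178 mm behind the disc, 295 mm high. Origin on the table under the disc's centre, straight below the inspected point; x from the disc to the post (away from the robot, within 20 degrees).
- camera: Inspection camera on the stand: black lens 40-44 mm dia., 45 mm long, white body 65 x 56 x 56 mm behind. Origin at the centre of the lens front, 78 mm horizontally from the disc, 245 mm above the table; x along the line of sight from the lens back into the camera. It looks towards the robot and 30 degrees down, so x rises at 30 degrees: the presented objective's x points the same way.
- view_point (a point): The inspected point: 90 mm in front of the lens on the line of sight, 200 mm above the table, straight above the white disc. The front lens of the long objective belongs here.
Mind the look-alikes: they are no part of the job. Leave any blue or orange look-alike of the objective_long alone.

How it is judged:
On the way:
1. the long objective is in the fingers, lifted clear of the rack (contact force between the fingers and objective_long above 1 N and height (world z) of objective_long above 0.1 m), for 0.2 s.
At the end, for the whole second after the job is handed in: The long objective is held still by the fingers alone, front lens within 15 mm of the inspected point and towards the camera, axis within 0.2 rad (11 degrees) of the line of sight; the other two objectives within 15 mm of where they were (distance between front_lens and view_point below 0.015 m and angle between the x axis of objective_long and the x axis of camera, either way round below 0.2 rad and x of objective_long in the frame of camera below -0.1 m and contact force between the fingers and objective_long above 1 N and contact force between objective_long and stand below 0.1 N and contact force between objective_long and rack below 0.1 N and height (world z) of objective_long above 0.15 m and linear speed of objective_long below 0.02 m/s and angular speed of objective_long below 0.2 rad/s and distance of each of objective_medium, objective_short from where it was at the start of the episode below 0.015 m); the arm keeps its last pose, push and grip.
It fails at once if the camera or its stand is touched (over 1 N) (contact force between stand and anything else above 1 N).
It fails at once if another objective is moved more than 15 mm (distance of any of objective_medium, objective_short from where it was at the start of the episode above 0.015 m).
It also fails if it takes over 38 s, if anything falls off the work surface, if the arm or the gripper's body presses on something with over 40 N, if the wrist force passes 120 N, or if a joint passes its speed limit or range.

## Working session

There is one attempt and no reset: what is moved stays moved. The work goes in short steps, Python scripts to look and compute and a shell command to move; the robot and the scene stay as the last step left them, time stands still between calls to the robot, and variables do not carry over. Pictures are saved under pics/ and viewed, at most 10 in all, crops included, and the job is handed in when it is done.

```bash
ls; mkdir -p pics; python3 - <<'E'
from plant import r,cams
import cv2,numpy as np
s=r.get_state();print(s, r.pinch_z)
for n in("side","top","wrist"):
    c=cams.snapshot(n);cv2.imwrite(f"pics/{n}0.png",c["img"][...,::-1])
    print(n,{k:np.round(v,4).tolist() for k,v in c.items() if k!="img"})
E
```

```text
pics
{'clock': 0.0, 'q': array([-1.12521492,  0.68996585, -0.19453307,  1.5663787 ,  0.15728103,
        0.90248119, -0.21510975]), 'qd': array([ 2.26451725e-03,  2.44396604e-03,  4.80263775e-05,  8.66117926e-04,
        7.89526132e-04, -9.38524947e-04,  7.78893011e-04]), 'joint_torque': array([-7.74421223e-04, -5.27549994e+01, -1.26666125e+00, -1.53428990e+01,
       -5.25733398e-02,  6.80428493e-03,  1.83706024e-04]), 'tool_pos': array([0.24992429, 0.57214894, 0.23791258]), 'eef_rot': array([ 2.04398971e-01,  9.78887232e-01, -9.11208762e-04, -1.35047807e-04]), 'contact_force': array([-0.32147346,  0.12618112,  0.1999674 ]), 'moment': array([-0.05054281,  0.00743923, -0.02708999]), 'finger_force': 0.0, 'opening': 0.9979384245598698} 0.0187
side {'camera_matrix': [[562.6348, 0.0, 307.508], [0.0, 562.6348, 236.01], [0.0, 0.0, 1.0]], 'camera_from_world': [[0.8265, -0.5628, 0.0105, -0.4865], [0.379, 0.57, 0.729, -0.2814], [-0.4163, -0.5986, 0.6844, -0.8997], [0.0, 0.0, 0.0, 1.0]]}
top {'camera_matrix': [[494.6431, 0.0, 316.8208], [0.0, 494.6431, 247.2818], [0.0, 0.0, 1.0]], 'camera_from_world': [[0.067, -0.9977, -0.0053, -0.0953], [0.9745, 0.0643, 0.2149, -0.5664], [-0.214, -0.0196, 0.9766, -1.0266], [0.0, 0.0, 0.0, 1.0]]}
wrist {'camera_matrix': [[371.6483, 0.0, 321.9347], [0.0, 371.6483, 237.7878], [0.0, 0.0, 1.0]], 'tool_from_camera': [[-0.0002, 0.9633, 0.2686, 0.0693], [1.0, -0.0001, 0.0011, 0.0007], [0.0011, 0.2686, -0.9633, -0.1449], [0.0, 0.0, 0.0, 1.0]]}
```

View pics/top0.png

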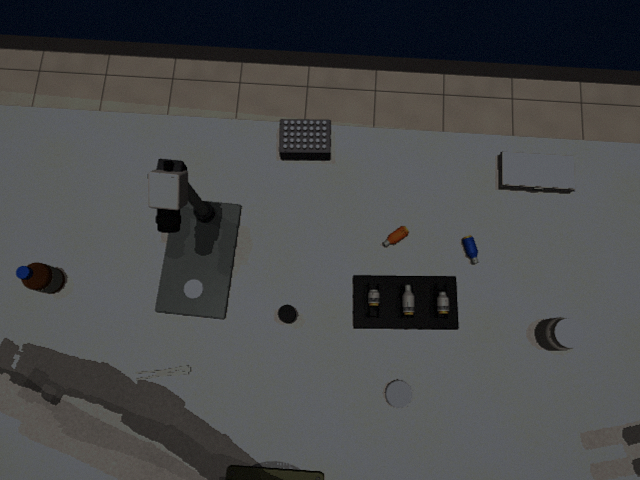

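View pics/side0.png

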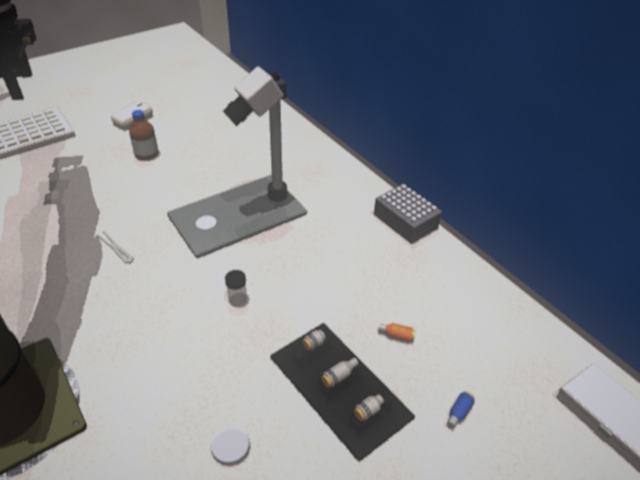

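Top view: long objective candidates are the centre one in the rack (408,300), medium (442,302), short (374,297), orange look-alike (397,236) and blue look-alike (471,250). By description I choose the centre one. The white disc is at top (193,288) and side (206,222). Next is a close crop check, with measurements.

```bash
cat > h.py <<'E'
import numpy as np,cv2
from plant import r,cams
def ray(c,p):
    K=c["camera_matrix"];T=np.array(c["camera_from_world"])
    d=np.array([(p[0]-K[0][2])/K[0][0],-(p[1]-K[1][2])/K[1][1],-1.])
    R=T[:3,:3];return -R.T@T[:3,3],R.T@d/np.linalg.norm(d)
def onz(c,p,z):
    o,d=ray(c,p);return o+d*(z-o[2])/d[2]
def tri(rays):
    A=sum(np.eye(3)-np.outer(d,d) for o,d in rays);b=sum((np.eye(3)-np.outer(d,d))@o for o,d in rays)
    x=np.linalg.solve(A,b);return x,[round(1e3*np.linalg.norm(np.cross(x-o,d)),1) for o,d in rays]
def proj(c,P):
    T=np.array(c["camera_from_world"]);p=T[:3,:3]@P+T[:3,3];K=c["camera_matrix"]
    return np.array([K[0][2]-K[0][0]*p[0]/p[2],K[1][2]+K[1][1]*p[1]/p[2]])
E
python3 - <<'E'
from h import *
t=cams.snapshot("top");s=cams.snapshot("side")
D={}
for n,c,roi,z in(("top",t,(350,270,112,64),5),("side",s,(265,320,150,138),4)):
    x,y,w,h=roi
    g=c["img"].max(2)
    # rack region: dark plate
    m=np.zeros_like(g);m[y:y+h,x:x+w]=(g[y:y+h,x:x+w]<60)
    cs=max(cv2.findContours(m,0,2)[0],key=cv2.contourArea);hull=cv2.convexHull(cs)
    q=cv2.approxPolyDP(hull,6,True)[:,0];print(n,"rack quad",q.tolist())
    pl=np.zeros_like(g);cv2.fillConvexPoly(pl,hull,1);pl=cv2.erode(pl,np.ones((5,5)))
    o=((g>75)&(pl>0)).astype(np.uint8)
    for k in cv2.findContours(o,0,0x2)[0]:
        if cv2.contourArea(k)>40: print(cv2.contourArea(k),cv2.minAreaRect(k),cv2.boundingRect(k))
    for p in q: print(np.round(onz(c,p.astype(float),.01),3))
    cv2.imwrite(f"pics/c{n}.png",cv2.resize(np.clip(c["img"][y:y+h,x:x+w,::-1].astype(float)*1.5,0,255).astype(np.uint8),None,fx=z,fy=z,interpolation=2))
d=[]
for n,c,roi in(("top",t,(150,200,95,122)),("side",s,(165,175,145,80))):
    x,y,w,h=roi;g=c["img"].min(2)[y:y+h,x:x+w]
    (u,v)=(193,288) if n=="top" else (206,222)
    sub=c["img"].min(2)[v-13:v+14,u-14:u+15];th,b=cv2.threshold(sub,0,1,cv2.THRESH_OTSU)
    k=max(cv2.findContours(b,0,2)[0],key=cv2.contourArea);e=cv2.fitEllipse(k);p=np.array(e[0])+[u-14,v-13]
    print(n,"disc",p,e[1],onz(c,p,.012));d.append(ray(c,p))
print(tri(d))
a=np.vstack([cv2.copyMakeBorder(cv2.imread("pics/ctop.png"),0,0,0,40,0),]);print(a.shape)
b=cv2.imread("pics/cside.png");H=max(a.shape[0],b.shape[0])
b=cv2.resize(b,(400,368));a=cv2.resize(cv2.imread("pics/ctop.png"),(400,229));cv2.imwrite("pics/crop1.png",np.hstack([cv2.copyMakeBorder(a,0,139,0,0,0),b]))
E
```

```text
top rack quad [[353, 275], [455, 276], [457, 329], [354, 328]]
41.5 ((444.0, 301.5), (7.0, 6.0), 90.0) (441, 298, 7, 8)
55.5 ((409.0, 300.5), (11.0, 6.0), 90.0) (406, 295, 7, 12)
[ 0.524 -0.143  0.01 ]
[ 0.537 -0.374  0.01 ]
[ 0.418 -0.38   0.01 ]
[ 0.405 -0.151  0.01 ]
side rack quad [[296, 348], [337, 339], [412, 417], [356, 457], [280, 367]]
451.5 ((368.9530334472656, 405.93292236328125), (18.023101806640625, 32.27773666381836), 55.00798034667969) (354, 394, 30, 27)
504.0 ((339.2691955566406, 371.15380859375), (16.641006469726562, 38.551666259765625), 56.3099365234375) (322, 358, 36, 29)
[ 0.453 -0.164  0.01 ]
[ 0.524 -0.188  0.01 ]
[ 0.533 -0.376  0.01 ]
[ 0.419 -0.378  0.01 ]
[ 0.409 -0.181  0.01 ]
top disc [192.71986771 288.35274029] (17.979032516479492, 18.86244010925293) [0.46887097 0.21740607 0.012     ]
side disc [205.50205803 222.00494289] (12.90027141571045, 19.936538696289062) [0.47030067 0.21887415 0.012     ]
(array([0.46900866, 0.21668481, 0.01417385]), [np.float64(0.4), np.float64(0.4)])
(320, 600, 3)
```

View pics/crop1.png

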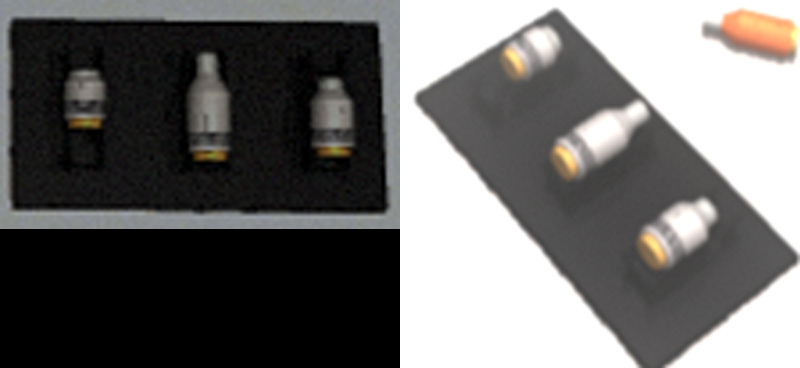

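The crop confirms the choice: the centre objective is clearly the longest. Its nose tip is at about top (408,285) / side (355,360.5), and its thread end at top (408.8,315) / side (326,381).

```bash
cat >> h.py <<'E'
from scipy.spatial.transform import Rotation as Ro
def plan(target,xdir=None,R=None):
    "shift mm in tool axes, turn rotvec deg, to reach TCP target with rotation R (matrix)"
    s=r.get_state();R0=Ro.from_quat(s["eef_rot"]).as_matrix()
    print("tcp",np.round(s["tool_pos"],4),"q",np.round(s["q"],2),"t",round(s["clock"],2))
    print("shift",np.round(1e3*R0.T@(np.array(target)-s["tool_pos"]),1),"turn",np.round(np.degrees(Ro.from_matrix(R0.T@R).as_rotvec()),2))
def Rdown(yaw):   # objective x at yaw (deg); tool x opposite, z down
    c,s=np.cos(np.radians(yaw)),np.sin(np.radians(yaw))
    return np.array([[-c,-s,0],[-s,c,0],[0,0,-1]]).astype(float)
E
python3 - <<'E'
from h import *
t=cams.snapshot("top");s=cams.snapshot("side")
a=tri([ray(t,(408,284.8)),ray(s,(355,360.5))]);b=tri([ray(t,(408.8,314.8)),ray(s,(326.1,381.1))]);print(a,b,np.linalg.norm(a[0]-b[0]))
# base plate: grey edges
for n,c,roi in(("top",t,(145,195,105,130)),("side",s,(160,170,155,90))):
    x,y,w,h=roi;g=c["img"].max(2)[y:y+h,x:x+w];g=cv2.GaussianBlur(g,(3,3),0)
    th,m=cv2.threshold(g,0,1,cv2.THRESH_BINARY_INV|cv2.THRESH_OTSU)
    k=max(cv2.findContours(m,0,2)[0],key=cv2.contourArea);q=cv2.approxPolyDP(cv2.convexHull(k),4,True)[:,0]+[x,y]
    print(n,th,[(p.tolist(),np.round(onz(c,p.astype(float),.012)[:2],3).tolist()) for p in q])
plan([.41,.1,.26],R=Rdown(3))
x,y=145,145;cv2.imwrite("pics/stand.png",np.hstack([cv2.resize(np.clip(t["img"][145:325,140:260,::-1]*1.6,0,255).astype(np.uint8),None,fx=3,fy=3,interpolation=2),cv2.resize(s["img"][60:260,160:310,::-1],(405,540),interpolation=2)]))
E
```

```text
(array([ 0.50348977, -0.26164785,  0.05008091]), [np.float64(0.1), np.float64(0.1)]) (array([ 0.44014016, -0.26598461,  0.04990862]), [np.float64(2.0), np.float64(2.0)]) 0.06349811689245492
top 69.0 [([178, 195], [0.687, 0.279]), ([241, 206], [0.67, 0.128]), ([223, 319], [0.405, 0.142]), ([155, 310], [0.415, 0.296]), ([156, 208], [0.652, 0.326])]
side 158.0 [([306, 210], [0.674, 0.132]), ([200, 257], [0.413, 0.129]), ([167, 215], [0.411, 0.286]), ([271, 170], [0.687, 0.301]), ([282, 170], [0.709, 0.286])]
tcp [0.2501 0.5726 0.2386] q [-1.13  0.69 -0.19  1.57  0.16  0.9  -0.22] t 0.35
shift [-335.7 -369.1  -21.3] turn [-2.000e-02 -0.000e+00 -2.659e+01]
```

View pics/stand.png

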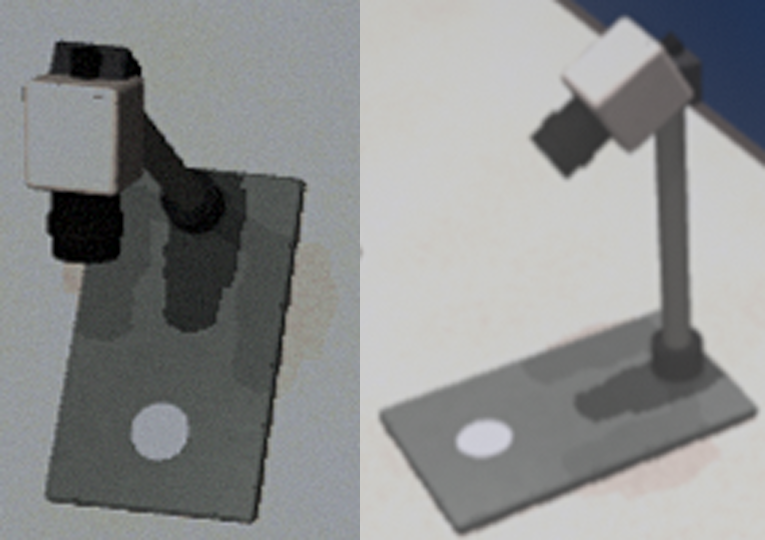

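The stand crop shows the disc, the post collar (top (204,212.7), side (277,191.5)) and the plate edges. I'll get the stand yaw from them and start the move meanwhile.

```bash
python3 - <<'E'
from h import *
t=cams.snapshot("top");s=cams.snapshot("side")
A=np.array([.4695,.2175])
p=tri([ray(t,(204,212.7)),ray(s,(277.4,191.5))]);print(p,np.linalg.norm(p[0][:2]-A),np.degrees(np.arctan2(*(p[0][:2]-A)[::-1])))
# lens: expected centre-line projection for yaw choices
for yaw in(-4,-2,0,2):
    u=np.array([np.cos(np.radians(yaw)),np.sin(np.radians(yaw))])
    f=lambda d,z:np.r_[A+u*d,z]
    L0=f(78,.245);L1=f(78+45*.866,.245+22.5e-3) if 0 else None
    L0=np.r_[A+u*.078,.245];L1=np.r_[A+u*(.078+.039),.2675];P=np.r_[A+u*.178,.05];PT=np.r_[A+u*.178,.20]
    print(yaw,[np.round(proj(c,X),1).tolist() for c in(t,s) for X in(L0,L1,P,PT)])
    for dx,dy in((-.135,-.08),(-.135,.08),(.135,-.08)): pass
# edges by subpixel line fit: plate long edge in top (right) and side (lower-right)
def edge(c,p0,p1,z):
    g=cv2.GaussianBlur(c["img"].max(2).astype(np.float32),(3,3),0);p0,p1=np.array(p0,float),np.array(p1,float);n=np.array([-(p1-p0)[1],(p1-p0)[0]]);n/=np.linalg.norm(n);pts=[]
    for a in np.linspace(.1,.9,40):
        b=p0+a*(p1-p0);ss=np.arange(-6,6.01,.25);v=cv2.remap(g,np.float32([[ (b+n*k)[0] for k in ss]]),np.float32([[(b+n*k)[1] for k in ss]]),1)[0]
        pts.append(b+n*ss[np.argmax(abs(np.gradient(v)))])
    vx,vy,x,y=cv2.fitLine(np.float32(pts),cv2.DIST_HUBER,0,.01,.01).ravel()
    q=[onz(c,(x+k*vx,y+k*vy),z)[:2] for k in(-30,30)];d=q[1]-q[0];return np.round(np.degrees(np.arctan2(d[1],d[0])),2),np.round(q,4).tolist()
print(edge(t,(241,206),(224.5,319),.012),edge(t,(225,319),(155.7,311),.012))
print(edge(s,(306,211),(197,255),.006),edge(s,(197,253.5),(167.4,213.5),.012))
E
python3 -m pendant '[[-1,[-56,-62,-4],[0,0,-4.4]],[-1,[-60,-57,-4],[0,0,-4.4]],[-1,[-65,-52,-4],[0,0,-4.4]],[-1,[-60,-50,0],[0,0,-4.4]],[-1,[-35,-50,0],[0,0,-4.4]],[-1,[-10,-60,0],[0,0,-4.6]]]'
```

```text
(array([0.64555665, 0.20838341, 0.02543096]), [np.float64(1.8), np.float64(1.8)]) 0.17629253318837046 -2.9642492214167517
-4 [[169.0, 229.2], [169.6, 205.4], [203.4, 208.4], [186.0, 186.2], [229.4, 119.3], [246.9, 103.9], [277.7, 183.6], [275.8, 125.7]]
-2 [[167.5, 229.0], [167.4, 205.1], [200.7, 208.1], [182.8, 185.8], [228.8, 118.6], [245.9, 102.9], [276.4, 182.1], [274.4, 124.3]]
0 [[166.1, 228.9], [165.2, 205.0], [198.0, 207.9], [179.7, 185.6], [228.1, 118.0], [244.9, 102.0], [274.9, 180.7], [272.8, 122.9]]
2 [[164.6, 228.9], [162.9, 204.9], [195.3, 207.7], [176.6, 185.4], [227.4, 117.4], [243.8, 101.1], [273.4, 179.3], [271.2, 121.6]]
(np.float64(-2.44), [[0.4476, 0.1353], [0.5854, 0.1295]]) (np.float64(-92.33), [[0.41, 0.2841], [0.4044, 0.149]])
(np.float64(-2.22), [[0.4534, 0.1337], [0.5855, 0.1286]]) (np.float64(-92.19), [[0.4102, 0.3056], [0.4033, 0.1251]])
clock: 1.2
tool_pos: [0.4159, 0.2446, 0.2478]
eef_rot: [-0.026, 1.0, 0.001, 0.001]
contact_force: [0.4, -0.1, -0.6]
opening: 1.003
finger_force: 0.0
```

Stand yaw is −2.4°, with the post 176 mm behind the disc (178 expected). Moving above the rack.

```bash
python3 -m pendant '[[-1,[-2,-60,0],[0,0,0]],[-1,[-2,-62,0],[0,0,0]],[-1,[-2,-62,0],[0,0,0]],[-1,[-2,-62,0],[0,0,0]],[-1,[-2,-62,0],[0,0,0]],[-1,[-2,-62,0],[0,0,0]],[-1,[-2,-60,20],[0,0,0]],[-1,[-4,-60,20],[0,0,0]]]'
python3 -m pendant '[[-1,[-2,-20,0],[0,0,0]],[-1,[0,0,0],[0,0,0]],[-1,[0,0,0],[0,0,0]]]'
cat >> h.py <<'E'
def wrist(name):
    s=r.get_state();c=cams.snapshot("wrist");cv2.imwrite(f"pics/{name}.png",c["img"][...,::-1]);c["s"]=s;return c
def wray(c,p):
    K=c["camera_matrix"];x,y=p[0]-K[0][2],p[1]-K[1][2];rr=np.hypot(x,y);th=rr/K[0][0]
    d=np.array([np.sin(th)*x/rr,-np.sin(th)*y/rr,-np.cos(th)]);T=np.array(c["tool_from_camera"])
    R=Ro.from_quat(c["s"]["eef_rot"]).as_matrix();return R@T[:3,3]+c["s"]["tool_pos"],R@T[:3,:3]@d
def wproj(c,P):
    K=c["camera_matrix"];T=np.array(c["tool_from_camera"]);R=Ro.from_quat(c["s"]["eef_rot"]).as_matrix()
    p=T[:3,:3].T@(R.T@(np.array(P)-c["s"]["tool_pos"])-T[:3,3]);h=np.hypot(p[0],p[1]);th=np.arctan2(h,-p[2])
    return np.round([K[0][2]+K[0][0]*th*p[0]/h,K[1][2]-K[0][0]*th*p[1]/h],1)
E
python3 - <<'E'
from h import *
c=wrist("w1");np.save("pics/w1.npy",c,allow_pickle=True);print(c["s"]["tool_pos"])
for P in([.5035,-.2616,.046],[.440,-.266,.046]):print(wproj(c,P))
E
```

```text
clock: 2.2
tool_pos: [0.4575, -0.2428, 0.2082]
eef_rot: [-0.026, 1.0, -0.0, 0.001]
contact_force: [1.1, -0.1, 0.1]
opening: 0.999
finger_force: 0.0
clock: 2.58
tool_pos: [0.4609, -0.258, 0.2088]
eef_rot: [-0.028, 1.0, 0.001, 0.001]
contact_force: [0.3, -0.3, 0.2]
opening: 1.001
finger_force: 0.0
[ 0.46086796 -0.25797304  0.20884229]
[314.5 265.7]
[313.  193.8]
```

View pics/w1.png

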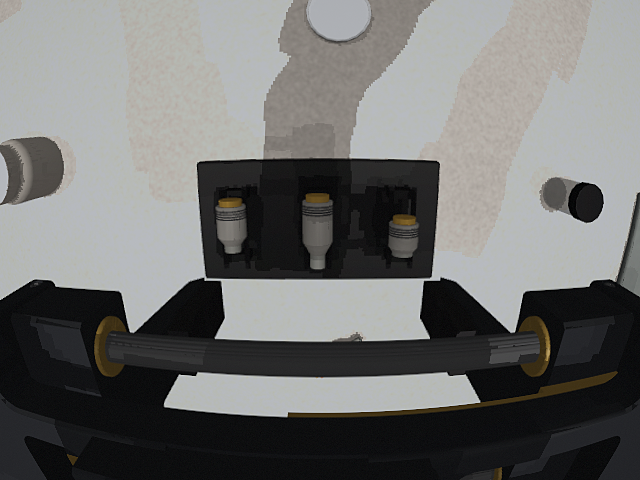

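The wrist view shows the long objective at nose tip (317,269) and thread end (317,195), within 3 px of prediction. I'll descend and measure again from the second height.

```bash
python3 -m pendant '[[-1,[-1,-1,35],[0,0,0]],[-1,[-1,-2,40],[0,0,0]],[-1,[0,0,0],[0,0,0]],[-1,[0,0,0],[0,0,0]],[-1,[0,0,0],[0,0,0]]]'
python3 - <<'E'
from h import *
c2=wrist("w2");c1=np.load("pics/w1.npy",allow_pickle=True).item()
E=[]
for c in(c1,c2):
    img=c["img"];g=cv2.GaussianBlur(img,(3,3),0).max(2)
    a=wproj(c,[.472,-.2625,.046]);m=(g>70).astype(np.uint8)
    x,y=a.astype(int);hw=40 if c is c1 else 60
    mm=np.zeros_like(m);mm[y-hw*3//2:y+hw*3//2,x-hw:x+hw]=m[y-hw*3//2:y+hw*3//2,x-hw:x+hw]
    n,l,st,ce=cv2.connectedComponentsWithStats(mm)
    i=l[y,x];print(st[i],ce[i]); ys,xs=np.nonzero(l==i)
    # centre line: row midpoints
    rows=np.arange(ys.min(),ys.max()+1);mid=np.array([(xs[ys==k].min()+xs[ys==k].max())/2 for k in rows]);wd=np.array([np.ptp(xs[ys==k])+1 for k in rows])
    f=np.polyfit(rows,mid,1);E.append([(np.polyval(f,k),k) for k in(rows[0]-.5,rows[-1]+.5)]);print(np.round(E[-1],1).tolist(),wd[::6])
for k in(0,1):print(tri([wray(c1,E[0][k]),wray(c2,E[1][k])]))
for z in(.046,.05):print(z,[[np.round((lambda o,d:o+d*(z-o[2])/d[2])(*wray(c,p)),4)[:2].tolist() for p in e] for c,e in zip((c1,c2),E)])
print(c2["s"]["tool_pos"])
cv2.imwrite("pics/w2c.png",c2["img"][100:420,160:480,::-1])
E
```

```text
clock: 3.25
tool_pos: [0.4634, -0.2632, 0.1349]
eef_rot: [-0.027, 1.0, -0.001, 0.001]
contact_force: [-0.2, 0.2, -0.9]
opening: 0.999
finger_force: 0.0
[ 303  216   29   53 1155] [317.25281385 238.17922078]
[[317.1, 215.5], [317.4, 268.5]] [28 28 29 28 28 22 15 13 14]
[ 306  236   38   68 1966] [324.31027467 264.72736521]
[[324.3, 235.5], [324.4, 303.5]] [38 38 38 37 37 37 34 26 19 18 18 15]
(array([ 0.45898545, -0.26155526,  0.04302241]), [np.float64(0.1), np.float64(0.1)])
(array([ 0.50267932, -0.25904899,  0.05498142]), [np.float64(0.1), np.float64(0.1)])
0.046 [[[0.4584, -0.2616], [0.506, -0.2589]], [[0.4582, -0.2616], [0.507, -0.2589]]]
0.05 [[[0.4575, -0.2616], [0.5045, -0.2589]], [[0.4571, -0.2616], [0.5051, -0.259]]]
[ 0.46344914 -0.26320451  0.13487921]
```

View pics/w2c.png

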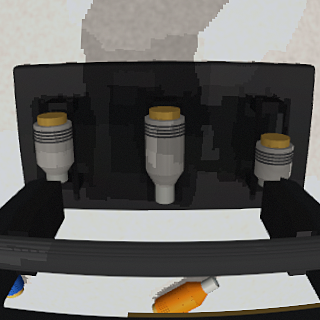

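Axis yaw is 3.2° and the tool is already aligned. The grasp point is (0.4625,−0.2614), at a height consistent with 46 mm. I narrow the fingers to about 48 mm, since the neighbours are close, and descend 106 mm.

```bash
python3 -m pendant '[[-0.1,[1,2,0],[0,0,0]],[-0.1,[0,0,0],[0,0,0]],[-0.1,[0,0,10],[0,0,0]],[-0.1,[0,0,20],[0,0,0]],[-0.1,[0,0,25],[0,0,0]],[-0.1,[0,0,15],[0,0,0]],[-0.1,[0,0,0],[0,0,0]]]' 30
python3 - <<'E'
from h import *
plan([.4625,-.2614,.028],R=Rdown(3.2))
E
```

```text
clock: 4.18
tool_pos: [0.4606, -0.2609, 0.0621]
eef_rot: [-0.026, 1.0, 0.001, -0.001]
contact_force: [-0.9, 0.6, 0.7]
opening: 0.551
finger_force: 0.0
tcp [ 0.4606 -0.2609  0.0621] q [ 0.57  0.86 -0.23  1.98  0.5   0.36  1.56] t 4.17
shift [-2.  -0.6 34. ] turn [ 0.06 -0.13 -0.18]
```

```bash
python3 -m pendant '[[-0.1,[-2,0,15],[0,0,0]],[-0.1,[0,0,15],[0,0,0]],[-0.1,[0,0,4],[0,0,0]],[0.3,[0,0,0],[0,0,0]],[1,[0,0,0],[0,0,0]],[1,[0,0,0],[0,0,0]],[1,[0,0,0],[0,0,0]],[1,[0,0,0],[0,0,0]]]' 30
```

```text
clock: 5.18
tool_pos: [0.4635, -0.2618, 0.0296]
eef_rot: [-0.026, 1.0, -0.0, 0.0]
contact_force: [-1.4, -1.9, 2.5]
opening: 0.284
finger_force: 30.0
```

Gripped: the opening is 25 mm, the same as the barrel. Lifting.

```bash
python3 -m pendant '[[1,[0,0,-10],[0,0,0]],[1,[0,0,-30],[0,0,0]],[1,[0,0,-40],[0,0,0]],[1,[0,0,-40],[0,0,0]],[1,[0,0,-40],[0,0,0]],[1,[0,0,-30],[0,0,0]],[1,[0,0,0],[0,0,0]],[1,[0,0,0],[0,0,0]]]' 40
cat >> h.py <<'E'
def Rfin(yaw=-2.4,p=30):
    return Ro.from_euler('z',yaw,degrees=True).as_matrix()@Ro.from_euler('y',-p,degrees=True).as_matrix()@Rdown(0)
E
python3 - <<'E'
from h import *
R=Rfin();ox=-R[:,0];print("obj x",ox,"tool z",R[:,2])
V=np.array([.4695,.217,.2]);G=V-.041*ox;T=G+.0187*R[:,2];print("grasp",G,"TCP",T)
plan(T-.08*np.array([1,0,0]),R=R)
c=wrist("w3");cv2.imwrite("pics/w3c.png",c["img"][100:420,160:480,::-1])
E
```

```text
clock: 6.18
tool_pos: [0.4623, -0.2607, 0.2185]
eef_rot: [-0.026, 1.0, 0.0, -0.001]
contact_force: [-0.6, -0.4, -1.4]
opening: 0.278
finger_force: 40.0
obj x [ 0.86526575 -0.03626538  0.5       ] tool z [ 0.49956142 -0.02093783 -0.8660254 ]
grasp [0.4340241  0.21848688 0.1795    ] TCP [0.4433659  0.21809534 0.16330532]
tcp [ 0.4623 -0.2607  0.2185] q [ 0.68  0.62 -0.41  1.86  0.35  0.74  1.69] t 6.17
shift [ 73.4 483.3  55.8] turn [  1.47 -30.08   5.29]
```

View pics/w3c.png

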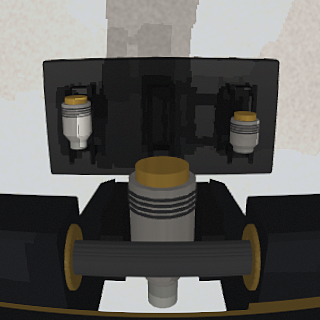

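The objective is held straight and the other two lie untouched in the rack. Transferring, staying on the robot side.

```bash
python3 -m pendant '[[1,[3,30,0],[0,0,0]],[1,[7,50,0],[0,0,0]],[1,[7,55,0],[0,0,0]],[1,[7,55,0],[0,0,0]],[1,[7,50,0],[0,0,2]],[1,[5,40,0],[0,0,2]],[1,[0,0,0],[0,-6,1]],[1,[0,0,0],[0,-6,0]]]'
python3 -m pendant '[[1,[0,0,0],[0,-6,0]],[1,[0,0,0],[0,-6,0]],[1,[0,0,0],[0,-6,0]],[1,[0,0,0],[0,0,0]],[1,[0,0,0],[0,0,0]]]'
python3 - <<'E'
from h import *
R=Rfin();T=np.array([.4434,.2181,.1633])
plan(T-.04*R[:,0]*-1,R=R)
E
```

```text
clock: 7.22
tool_pos: [0.4133, 0.0174, 0.2184]
eef_rot: [0.017, 0.994, -0.001, 0.105]
contact_force: [1.2, -1.8, -0.8]
opening: 0.277
finger_force: 40.0
clock: 7.85
tool_pos: [0.4043, -0.0014, 0.2162]
eef_rot: [0.02, 0.991, -0.032, 0.127]
contact_force: [0.2, -0.1, -1.2]
opening: 0.28
finger_force: 40.0
tcp [ 0.4043 -0.0014  0.2162] q [-0.08  0.41 -0.19  2.45  1.31  0.21  0.01] t 7.85
shift [ 21.2 224.7  56.5] turn [ -3.19 -15.33   0.92]
```

The tilt stuck at 15°, with joint 6 near its lower limit. I'll fit a simple kinematic model to see which configuration reaches the final pose.

```bash
cat > k.py <<'E'
from h import *
from scipy.optimize import least_squares
lo=np.array([-3.01,-.46,-1.47,.13,-1,.04,-2.66]);hi=np.array([3.01,2.08,1.51,2.56,4.14,2.09,2.66])
def fk(q,k,sg):
    h,a,b,L,e,f,w0=k;q=np.array(q)*sg
    z=lambda t:Ro.from_euler('z',t).as_matrix();y=lambda t:Ro.from_euler('y',t).as_matrix()
    R=z(q[0])@y(q[1]);p=np.array([0,0,h])+R@[0,0,a];R=R@z(q[2]);p=p+R@[e,0,0];R=R@y(q[3]);p=p+R@[-e,0,b];R=R@z(q[4])@y(q[5]);p=p+R@[f,0,L];R=R@z(q[6]+w0);return p,R
s=r.get_state()
D=[([-1.12521492,.68996585,-.19453307,1.5663787,.15728103,.90248119,-.21510975],[.24992,.57215,.23791],[.2044,.97889,-.0009,-.0001]),([.57,.86,-.23,1.98,.5,.36,1.56],[.4606,-.2609,.0621],[-.026,1,.001,-.001]),([.68,.62,-.41,1.86,.35,.74,1.69],[.4623,-.2607,.2185],[-.026,1,0,-.001]),(s["q"],s["tool_pos"],s["eef_rot"])]
import itertools
def fit():
    best=None
    for t in itertools.product((1,-1),repeat=4):
        sg=np.array([t[0],1,t[1],1,t[2],1,t[3]])
        for w0 in(0,np.pi):
            def f(k):
                o=[]
                for q,p,e in D:
                    P,R=fk(q,k,sg);o+=list((P-p)*10)+list((R-Ro.from_quat(e).as_matrix()).ravel())
                return o
            m=least_squares(f,[.3,.4,.4,.25,0,0,w0],loss='soft_l1',f_scale=.1)
            if best is None or m.cost<best[0]:best=(m.cost,m.x,sg)
    return best
if __name__=="__main__":
    c,k,sg=fit();print(c,np.round(k,4),sg)
    for q,p,e in D:
        P,R=fk(q,k,sg);print(np.round(1e3*(P-p),1),np.round(R-Ro.from_quat(e).as_matrix(),2).ravel())
    np.savez("k.npz",k=k,sg=sg);rng=np.random.default_rng(0)
    T=np.array([.4434,.2181,.1633])
    for flip in(0,1):
        Rt=Rfin()@np.diag([-1,-1,1]) if flip else Rfin();S=[]
        for i in range(60):
            q0=s["q"] if i==0 else rng.uniform(lo,hi)
            g=lambda q:np.r_[(fk(q,k,sg)[0]-T)*10,(fk(q,k,sg)[1]-Rt).ravel(),.01*(q-s["q"])]
            m=least_squares(g,np.clip(q0,lo+.05,hi-.05),bounds=(lo+.02,hi-.02));P,R=fk(m.x,k,sg)
            S.append((round(1e3*np.linalg.norm(P-T),1),round(np.degrees(Ro.from_matrix(R.T@Rt).magnitude()),1),np.round(m.x,2).tolist(),round(m.cost,4)))
        S.sort(key=lambda a:a[3])
        for x in S[:12:2]:print(flip,x)
E
python3 k.py
```

```text
0.04625414881133907 [0.1267 0.6303 0.3368 0.1684 0.0137 0.0679 1.5669] [-1  1 -1  1 -1  1 -1]
[-33.    0.3  -0.5] [-0. -0. -0. -0.  0. -0.  0. -0.  0.]
[ 11.9   0.4 -13.8] [-0.  0. -0.  0.  0.  0.  0.  0.  0.]
[-0.8 12.   4.4] [-0.  0. -0.  0.  0.  0.  0.  0.  0.]
[-1.9 -4.9  5.1] [-0. -0.  0. -0.  0.  0.  0. -0.  0.]
0 (np.float64(0.0), np.float64(0.0), [-0.3, 0.77, -0.75, 2.54, 1.95, 0.96, -1.23], np.float64(0.0002))
0 (np.float64(0.0), np.float64(0.0), [-0.3, 0.77, -0.75, 2.54, 1.95, 0.96, -1.23], np.float64(0.0002))
0 (np.float64(0.0), np.float64(0.0), [-0.3, 0.77, -0.75, 2.54, 1.95, 0.96, -1.23], np.float64(0.0002))
0 (np.float64(0.0), np.float64(0.0), [-0.3, 0.77, -0.75, 2.54, 1.95, 0.96, -1.23], np.float64(0.0002))
0 (np.float64(0.0), np.float64(0.0), [-0.3, 0.77, -0.75, 2.54, 1.95, 0.96, -1.23], np.float64(0.0002))
0 (np.float64(0.0), np.float64(0.0), [-0.3, 0.77, -0.75, 2.54, 1.95, 0.96, -1.23], np.float64(0.0002))
1 (np.float64(0.1), np.float64(0.0), [-0.3, 0.76, -0.74, 2.54, 1.96, 0.96, 1.9], np.float64(0.0003))
1 (np.float64(0.1), np.float64(0.0), [-0.3, 0.76, -0.74, 2.54, 1.96, 0.96, 1.9], np.float64(0.0003))
1 (np.float64(0.1), np.float64(0.0), [-0.3, 0.76, -0.74, 2.54, 1.96, 0.96, 1.9], np.float64(0.0003))
1 (np.float64(0.1), np.float64(0.0), [-0.3, 0.76, -0.74, 2.54, 1.96, 0.96, 1.9], np.float64(0.0003))
1 (np.float64(0.1), np.float64(0.0), [-0.3, 0.76, -0.74, 2.54, 1.96, 0.96, 1.9], np.float64(0.0003))
1 (np.float64(0.1), np.float64(0.0), [-0.3, 0.76, -0.74, 2.54, 1.96, 0.96, 1.9], np.float64(0.0003))
```

```bash
python3 - <<'E'
from h import *
plan([.485,.02,.2],R=Rfin())
E
```

```text
tcp [ 0.4043 -0.0014  0.2162] q [-0.08  0.41 -0.19  2.45  1.31  0.21  0.01] t 7.85
shift [-73.2  26.2  34.3] turn [ -3.19 -15.33   0.92]
```

```bash
python3 -m pendant '[[1,[-25,8,11],[0,0,0]],[1,[-25,9,11],[0,0,0]],[1,[-23,9,12],[0,0,0]],[1,[0,0,0],[-1,-4,0]],[1,[0,0,0],[-1,-4,0]],[1,[0,0,0],[-1,-4,0]],[1,[0,0,0],[0,-4,0]],[1,[0,0,0],[0,0,0]]]'
python3 - <<'E'
from h import *
plan([.485,.02,.2],R=Rfin())
E
```

```text
clock: 8.85
tool_pos: [0.4865, 0.0107, 0.1987]
eef_rot: [0.016, 0.974, -0.032, 0.224]
contact_force: [0.3, -0.0, -1.2]
opening: 0.282
finger_force: 40.0
tcp [0.4865 0.0107 0.1987] q [ 0.05  0.55 -0.43  2.43  2.07  0.47 -0.76] t 8.85
shift [ 0.9  9.1 -2.5] turn [-2.92 -4.08  1.28]
```

The tilt works here. I'll finish it, then swing towards the stand on the robot side.

```bash
python3 -m pendant '[[1,[0,0,0],[-1.5,-2,0.6]],[1,[0,0,0],[-1.5,-2,0.6]],[1,[0,0,0],[0,0,0]],[1,[0,0,0],[0,0,0]]]'
python3 - <<'E'
from h import *
plan([.40,.2181,.14],R=Rfin())
E
```

```text
clock: 9.35
tool_pos: [0.4887, 0.0107, 0.1998]
eef_rot: [0.02, 0.965, -0.006, 0.26]
contact_force: [0.2, -0.6, -1.1]
opening: 0.278
finger_force: 40.0
tcp [0.4887 0.0107 0.1998] q [ 0.17  0.59 -0.58  2.49  2.26  0.6  -0.95] t 9.35
shift [114.  203.6   2.7] turn [-0.03  0.15  0.03]
```

```bash
python3 -m pendant '[[1,[15,30,0],[0,0,0]],[1,[15,40,1],[0,0,0]],[1,[15,40,1],[0,0,0]],[1,[10,40,1],[0,0,0]],[1,[10,35,1],[0,0,0]],[1,[0,15,0],[0,0,0]],[1,[0,0,0],[0,0,0]],[1,[0,0,0],[0,0,0]]]'
python3 - <<'E'
from h import *
plan([.4434,.2181,.1633],R=Rfin())
t=cams.snapshot("top");s=cams.snapshot("side");cv2.imwrite("pics/f1.png",np.hstack([cv2.resize(np.clip(t["img"][145:325,140:260,::-1]*1.6,0,255).astype(np.uint8),None,fx=3,fy=3,interpolation=2),cv2.resize(s["img"][60:260,160:310,::-1],(405,540),interpolation=2)]))
V=[.4695,.217,.2];print(proj(t,V),proj(s,V))
E
```

```text
clock: 10.35
tool_pos: [0.4425, 0.211, 0.164]
eef_rot: [0.021, 0.965, -0.006, 0.261]
contact_force: [-0.6, -0.4, -2.0]
opening: 0.284
finger_force: 40.0
tcp [0.4425 0.211  0.164 ] q [-0.38  0.72 -0.67  2.45  1.87  0.88 -1.15] t 10.35
shift [-0.2  7.2  0.9] turn [-0.1   0.21 -0.02]
[168.10028983 274.74836355] [194.52602185 150.1780468 ]
```

View pics/f1.png

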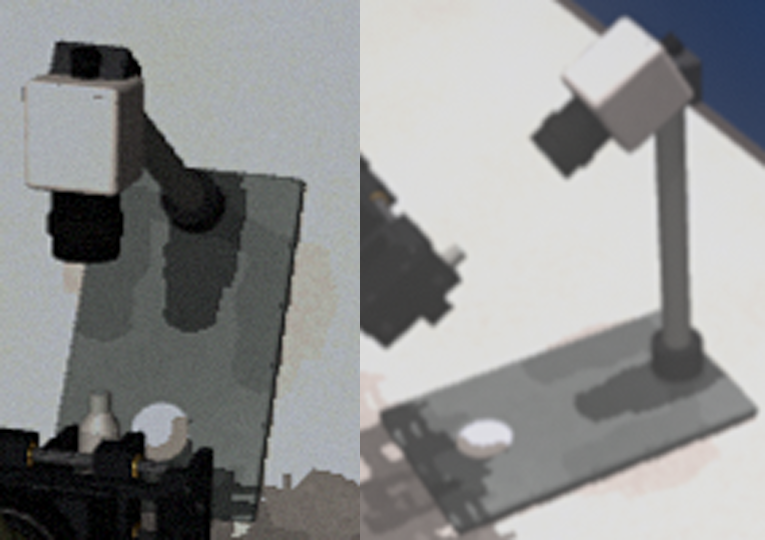

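The nose tip is at about top (172.7,276) and side (196.3,154.4), short of the target by the 7 mm left to go in y. Correcting.

```bash
python3 -m pendant '[[1,[0,4,0],[0,0,0]],[1,[0,3,1],[0,0,0]],[1,[0,0,0],[0,0,0]],[1,[0,0,0],[0,0,0]],[1,[0,0,0],[0,0,0]]]'
python3 - <<'E'
from h import *
plan([.4434,.2181,.1633],R=Rfin())
t=cams.snapshot("top");s=cams.snapshot("side");cv2.imwrite("pics/f2.png",np.hstack([cv2.resize(np.clip(t["img"][250:310,140:200,::-1]*1.8,0,255).astype(np.uint8),(400,400),interpolation=2),cv2.resize(s["img"][130:190,160:220,::-1],(400,400),interpolation=2)]))
print(tri([ray(t,(172.7,276)),ray(s,(196.3,154.4))]))
E
```

```text
clock: 11.08
tool_pos: [0.4428, 0.2199, 0.1629]
eef_rot: [0.02, 0.965, -0.005, 0.26]
contact_force: [-0.1, 0.0, -1.0]
opening: 0.281
finger_force: 40.0
tcp [0.4428 0.2199 0.1629] q [-0.4   0.73 -0.67  2.43  1.86  0.88 -1.15] t 11.07
shift [-0.7 -1.8 -0. ] turn [0.06 0.19 0.04]
(array([0.46864623, 0.2095296 , 0.19478551]), [np.float64(0.2), np.float64(0.2)])
```

View pics/f2.png

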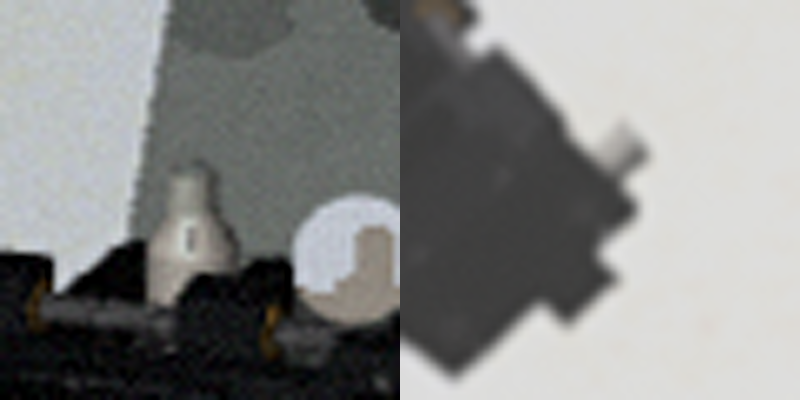

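The tip is at top (169,274.8) and side (195.7,150.7), against targets of (168.1,274.7) and (194.5,150.2). That is about 2 mm off, which also means no slip in the grip, and everything is still. Handing in.

```bash
python3 - <<'E'
from h import *
print(tri([ray(cams.snapshot("top"),(169,274.8)),ray(cams.snapshot("side"),(195.7,150.7))]))
print(r.finish_job())
E
```

```text
(array([0.47026912, 0.2152394 , 0.1993838 ]), [np.float64(0.7), np.float64(0.7)])
the job is handed in; nothing more can be done
None
```

The job is handed in with the arm holding the long objective up to the inspection camera. Its front lens measures about 2 mm from the inspected point, the tool is at the 30° nose-up pose to within 0.2°, and the other two objectives were still in the rack after the lift; no verdict was shown.

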